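Clear, load and start the strapping machine

ROBOT

A 6-joint arm with a two-finger parallel gripper is mounted at the origin on the work surface. World frame = base frame: x ahead of the robot, y to its left, z up, the work surface at z = 0. Lengths are in m, angles in rad, forces in N, time in s.
With the tool pointing down it reaches from about 0.375 to 0.975 m from the base axis. Payload 3.8 kg.
Tool frame: the origin (TCP) lies at the very end of the fingers, on their centre line; the grasp point (between the pads) lies bot.hold_point_z behind it (bot.hold_point_z is the distance from the TCP to the grasp point, in m); z points along the fingers, y is the line along which they close (so a half turn about z gives the same grasp; the last joint's range is limited). The gripper opens to 85 mm and grips with 20 to 120 N. Pads are 22 mm wide; open, the fingers measure 114 mm over their backs; the gripper's body (76 mm by 85 mm) begins 54 mm behind the grasp point. The pads swing forward as they close: fully open they stand 13 mm farther back than shut.
Start: joints at [-1.336, 0.264, 1.604, -0, 1.274, -0.037], TCP at [0.181, -0.65, 0.231] pointing down, gripper open.
Joint ranges: [-2.63, 2.63], [-0.94, 2.18], [0.31, 2.57], [-1.31, 4.45], [0, 2.66], [-2.55, 2.55]. Speed limits (rad/s): [2.57, 2.57, 3.14, 3.14, 3.14, 3.14].

INTERFACE

Orientations are given as a rotation vector (axis times angle).
In Python, from workcell import bot, read_camera, camera_info gives the robot as it stands (bot), with the cameras as plain functions.
- The arm moves only by the tool jog_arm, called after "Request:" in YAML: its name, and indented under it one key for each argument. Schema: {"type":"object","properties":{"moves":{"type":"object","properties":{"increments":{"type":"array","items":{"type":"array","items":{"type":"number"},"minItems":4,"maxItems":4},"minItems":1,"maxItems":5}},"additionalProperties":false,"required":["increments"]},"finger_gap":{"type":"number"},"grip_force":{"type":"number"},"only":{"type":"string"},"quiet":{"type":"boolean"},"lines":{"type":"string"}},"required":["moves"],"additionalProperties":false}. moves is an object whose key "increments" holds a list of rows, 1 to 5 of them, each of 4 numbers: dx, dy, dz in m, then a turn about the tool's z in rad; each row shifts and turns the commanded pose from where the row before left it, along the tool's axes as they then stand; what a row does not reach is not made up. A row lasts 1/8 s, in which the tool goes at most 0.0625 m and 0.188 rad, less where a joint would pass 70% of its speed; a pose out of reach is approached as far as the arm can. finger_gap is the opening from 0.0 (shut) to 1.0 (fully open), set as the call begins (left out keeps the last). The fingers move at their own pace and stop on an object; grip_force is the grip in N (left out, the last holds). Time passes only in rows, so rows that do not move let the fingers close. The tool returns the time, the measured TCP pose, the force, the opening and the grip force at its end. only (a regular expression) keeps the lines of the reply that match it, lines (a string "A,B") keeps lines A to B, and quiet returns only ok. Input that does not fit is refused with a message, and nothing moves.
- bot.read_state(): the state, without advancing time (a new reading comes with each control period).
- read_camera(name): name is "scene" or "top"; returns the picture (420x560x3 uint8, red, green, blue); there is no depth.
- camera_info(name): a dict with "intrinsics" (3x3 intrinsics, pixels), "extrinsics" (4x4, takes a point from camera to world coordinates). Camera axes: x right, y down, z forward; pixel columns grow to the right and rows downward; lengths in m; the calibration is good to about 2 mm. A picture is of the moment at which its call begins. camera_info takes no time and is no camera call.
- bot.finish_job(): hands the job in; it is judged then, once.
The state is a dict: "time": time; "q": joint angles; "joint_vel": joint speeds; "joint_torque": joint torques, N m; "tool_pos": TCP position; "tcp_rot": TCP orientation; "wrist_force": force on the tool from outside, world axes, zero at the start; "torque": the same for the moment, N m; "width": opening from 0.0 (shut) to 1.0 (fully open); "grip_force": force on a finger pad.
Only numpy, scipy, OpenCV 4.12 (cv2) and the standard library are available. Lean on these libraries where they do the work, as an engineer would, in place of code of your own. Each camera call takes 0.05 s, during which the arm holds its last target. There are 200 camera calls.

TASK

Clear and reload the strapping machine: take the finished bundle off its deck and set it upright in the blue outgoing tray, turn the tension dial to 7 on its 0-to-9 scale, one click per mark, and stack all the order's loose cartons right way up in one straight stack on the middle of the steel deck, the largest base at the bottom and each smaller one centred on the one below, long sides square across the strap slot. When all that is done press the start button fully down and let it go; leave everything else on the bench alone.

Things in the scene. Friction and masses are not known exactly. Their poses are not given: they have to be found in the camera images.
- strapper: strapping machine, fixed. Origin on the bench under the middle of its low deck; x to its far side, y to its left. Housing 280 (x) x 270 (y), steel deck 264 x 254, top 28 above the bench; the strap slot is a dark line along x through its middle. Left of it the console, 260 x 120 x 62 tall, centre x 5, y 215. On it at y 215: dial x -60, start button x 45, red mushroom stop x 103 (28 tall; unused)
- deck_mark (a point): middle of the deck, on its surface, half way along the strap slot; axes as the machine's (x along the slot, y across it)
- tension_dial (a joint): tension dial, rad: 0 with the pointer at the first mark (long, with a dot; on the machine's -x +y diagonal from the dial), growing clockwise seen from above to 4.71 at the last. Ten white marks on the panel are 0 to 9, one click (0.524 rad, 30 degrees) apart; 0, 5 and 9 are longer. Released, it snaps to the nearer mark and stays; a click takes about 0.15 N m
- dial_grip (a point): on the dial's axis, 31 above the panel, the height to hold it; turns with the dial. The dial is a disc 52 across, 7 thick, with an upright bar 48 long and 13 wide across it, whose top is 37 above the panel; the bar lies along this point's x axis, which points to the white pointer end
- start_button (a joint): start button, m: 0 released, 0.006 fully pressed; a spring returns it, fully down takes about 5 N
- start_top (a point): middle of the start button's top, which moves straight down when pressed: a flat white button, 32 across, in a 48 mm aluminium bezel; its top stands 18 above the panel and 8 above the bezel when released
- bundle: the finished bundle left on the deck: two equal cartons strapped together one on the other with a black strap, 62 (x) x 140 (y) x 84 tall in all, 400 g, moves as one. Origin at the middle of its underside, y along its long side. Lies on the middle of the deck at the start
- tray: shallow blue outgoing tray, fixed, left of the console: 210 (x) x 124 (y) x 30 tall, walls and floor 5 thick, empty. Origin under its centre
- carton_a: sealed cardboard carton, the flat carton with the largest base: 68 x 165 x 40 tall (x, y, z of its own axes; y is its long side), 300 g give or take a third. Origin at the middle of its underside.
- carton_b: sealed cardboard carton, the second largest base: 64 x 138 x 46 tall (x, y, z of its own axes; y is its long side), 260 g give or take a third. Origin at the middle of its underside. May be absent from this order
- carton_c: sealed cardboard carton, the third largest base: 60 x 108 x 50 tall (x, y, z of its own axes; y is its long side), 200 g give or take a third. Origin at the middle of its underside. May be absent from this order
- carton_d: sealed cardboard carton, the smallest base: 54 x 76 x 44 tall (x, y, z of its own axes; y is its long side), 120 g give or take a third. Origin at the middle of its underside. May be absent from this order
- tape_roll: bystander, leave alone: roll of brown packing tape, 104 across, 48 tall, lying flat; origin under its centre
- knife: bystander, leave alone: black box cutter, 150 x 26 x 14, lying flat; origin under its centre
- marker: bystander, leave alone: marker pen, 130 long, 16 thick, lying flat; origin under its centre
- mug: bystander, leave alone: white mug, 80 across, 95 tall, handle on its y side; origin under its centre
- scanner: bystander, leave alone: hand-held barcode scanner, about 180 x 64 x 42, lying flat; origin under its middle

How it is judged:
By the outcome, as a careful person would: the job done as asked, in the order asked, and still so for the second after the job is handed in, with the robot touching nothing.
Of carton_b, carton_c, carton_d only 2 to 3 are there at a start; the rules pass over those that are not, and their reading is None.
At some moment in a run one of bundle, carton_a may be knocked a few centimetres aside while the robot is not near it.
It also fails if it takes over 210 s, if anything falls off the work surface, if the arm or the gripper's body presses on something with over 40 N, if the wrist force passes 120 N, or if a joint passes its speed limit or range.

## Working session

There is one attempt and no reset: what is moved stays moved. The work goes in short steps, Python scripts to look and compute and a tool call to move; the robot and the scene stay as the last step left them, time stands still between calls to the robot, and variables do not carry over. Pictures are saved under pics/ and viewed, at most 14 in all, crops included, and the job is handed in when it is done.

```bash
ls; mkdir -p pics; python3 - <<'E'
from workcell import bot, read_camera, camera_info
import cv2,numpy as np
s=bot.read_state();print({k:np.round(v,3) for k,v in s.items()},bot.hold_point_z)
for n in("scene","top"):
    c=camera_info(n);print(n,np.round(c["intrinsics"],1).tolist(),np.round(c["extrinsics"],3).tolist())
    im=read_camera(n);cv2.imwrite(f"pics/{n}0.png",cv2.resize(im[:,:,::-1],(800,600),interpolation=cv2.INTER_CUBIC))
    cv2.imwrite(f"pics/raw_{n}0.png",im[:,:,::-1])
E
```

```text
pics
workcell.py
{'time': np.float64(0.0), 'q': array([-1.336,  0.265,  1.605, -0.   ,  1.274, -0.037]), 'joint_vel': array([-0.   ,  0.001,  0.001,  0.001, -0.   , -0.   ]), 'joint_torque': array([ 0.0000e+00, -5.1511e+01, -3.6732e+01, -0.0000e+00,  1.3000e-02,
        0.0000e+00]), 'tool_pos': array([ 0.181, -0.65 ,  0.23 ]), 'tcp_rot': array([-3.11 , -0.425,  0.   ]), 'wrist_force': array([-0.247,  0.071,  0.404]), 'torque': array([-0.026, -0.013,  0.034]), 'grip_force': np.float64(0.0), 'width': np.float64(0.996)} 0.0187
scene [[476.5, 0.0, 277.2], [0.0, 476.5, 211.7], [0.0, 0.0, 1.0]] [[0.48, 0.465, -0.744, 1.521], [0.877, -0.258, 0.405, -0.497], [-0.004, -0.847, -0.531, 0.778], [0.0, 0.0, 0.0, 1.0]]
top [[445.2, 0.0, 280.5], [0.0, 445.2, 216.8], [0.0, 0.0, 1.0]] [[0.028, -0.982, 0.186, 0.35], [-1.0, -0.029, -0.005, 0.041], [0.01, -0.185, -0.983, 1.186], [0.0, 0.0, 0.0, 1.0]]
```

View pics/scene0.png

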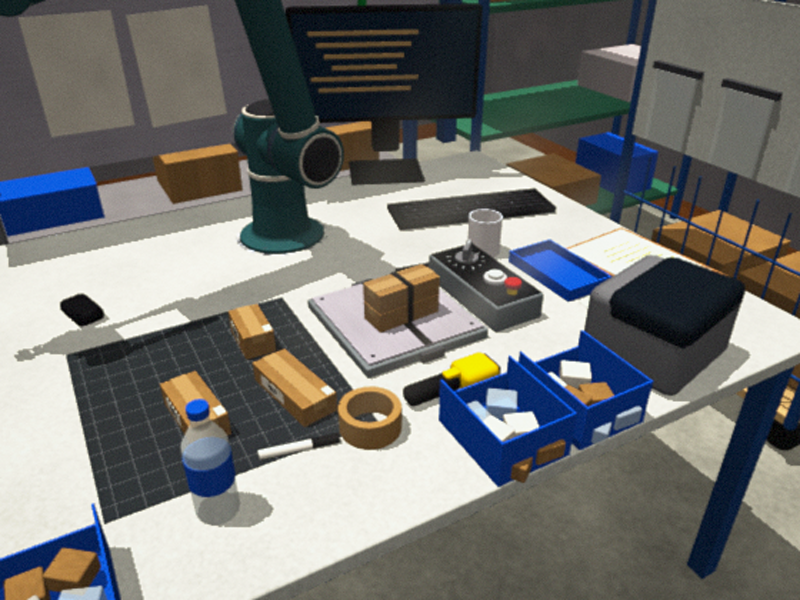

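View pics/top0.png

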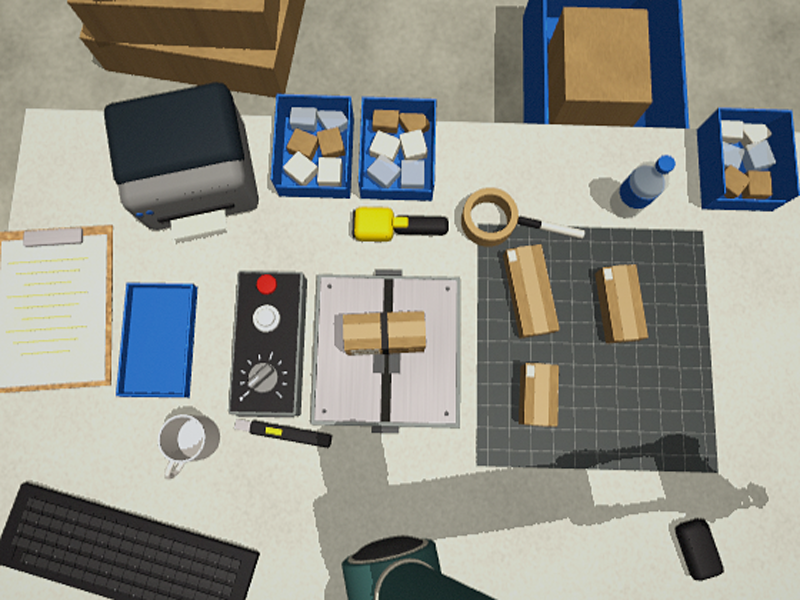

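The scene picture shows three loose cartons on the mat, the bundle on the deck and the dial at about 0. The top picture (800x600) has cartons near (530,290), (622,302) and (540,394), the bundle at (384,332), the tray at (157,340) and the dial at (262,378). I'll enlarge these next.

```bash
cat > h.py <<'E'
from workcell import bot, read_camera, camera_info
import cv2,numpy as np
from scipy.spatial.transform import Rotation as R
def ray(n,px,z):
    "raw pixels (u,v) list -> world points on plane z"
    c=camera_info(n);K=c["intrinsics"];T=np.array(c["extrinsics"])
    d=np.c_[np.array(px,float),np.ones(len(px))]@np.linalg.inv(K).T@T[:3,:3].T
    return T[:3,3]+d*((z-T[2,3])/d[:,2])[:,None]
def proj(n,P):
    c=camera_info(n);K=np.array(c["intrinsics"]);T=np.array(c["extrinsics"])
    p=(np.atleast_2d(P)-T[:3,3])@T[:3,:3]@K.T
    return p[:,:2]/p[:,2:]
def crop(n,u0,v0,w,h,s,f,im=None):
    im=read_camera(n)[:,:,::-1] if im is None else im
    o=cv2.resize(im[v0:v0+h,u0:u0+w],(w*s,h*s),interpolation=cv2.INTER_CUBIC)
    for u in range(-(-u0//10)*10,u0+w,10):
        cv2.line(o,((u-u0)*s,0),((u-u0)*s,4 if u%50 else 12),(0,0,255),1)
        if u%20==0:cv2.putText(o,str(u),((u-u0)*s,22),0,.4,(0,0,255),1)
    for v in range(-(-v0//10)*10,v0+h,10):
        cv2.line(o,(0,(v-v0)*s),(4,(v-v0)*s),(0,0,255),1)
        if v%20==0:cv2.putText(o,str(v),(6,(v-v0)*s+4),0,.4,(0,0,255),1)
    cv2.imwrite("pics/"+f,o)
def box(c,yaw,sx,sy,z0,z1):
    "8 world corners of an upright box"
    cs,sn=np.cos(yaw),np.sin(yaw)
    return np.array([[c[0]+cs*a*sx/2-sn*b*sy/2,c[1]+sn*a*sx/2+cs*b*sy/2,z] for z in(z0,z1) for a,b in((1,1),(1,-1),(-1,-1),(-1,1))])
def tool():
    s=bot.read_state();M=R.from_rotvec(s["tcp_rot"]).as_matrix();return s,M
def todo(p,yaw_y=None):
    "shift in tool axes to world TCP p, and turn about tool z so that tool y lies along world heading yaw_y (mod pi)"
    s,M=tool();d=M.T@(np.array(p)-s["tool_pos"]);h=np.arctan2(M[1,1],M[0,1])
    t=None if yaw_y is None else -((yaw_y-h+np.pi/2)%np.pi-np.pi/2)
    print("d",np.round(d,4),"turn",t and round(t,3),"q",np.round(s["q"],2),"hy",round(h,3))
E
python3 - <<'E'
from h import *
im=cv2.imread("pics/raw_top0.png")
crop("top",325,160,140,145,4,"c1.png",im)
crop("top",75,185,250,120,3,"c2.png",im)
E
```

```text
(no output)
```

View pics/c1.png

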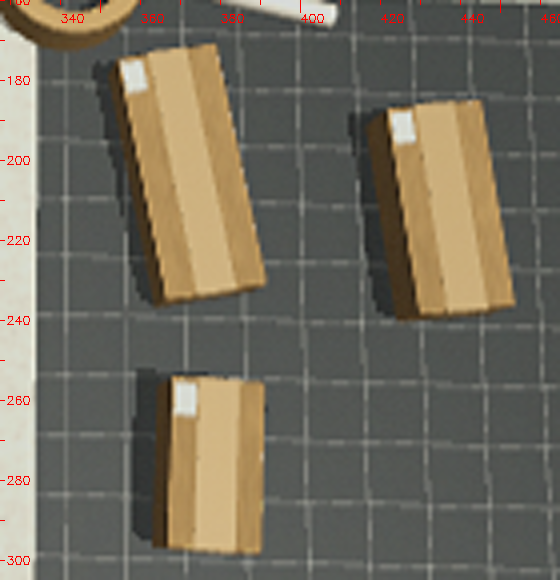

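View pics/c2.png

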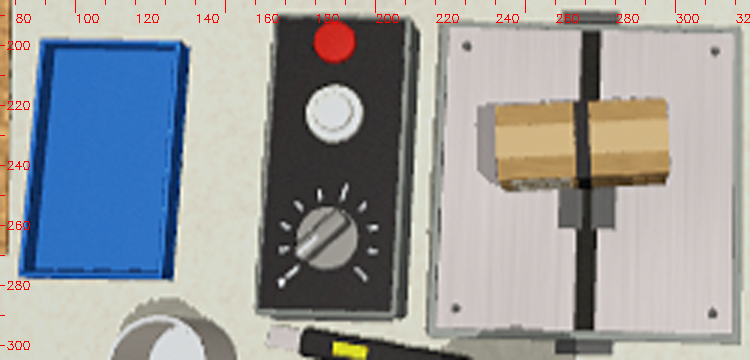

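```bash
python3 - <<'E'
from h import *
def w(l,s,o,z): return ray("top",np.array(l)/s+o,z)
C={1:[(118,60),(215,44),(266,284),(163,301)],2:[(387,109),(481,100),(515,305),(420,315)],3:[(172,377),(264,381),(261,552),(167,547)]}
for k,l in C.items():
  for z in(.04,.046,.05,.044):
    p=w(l,4,(325,160),z)[:,:2];e=(p[0]-p[3]+p[1]-p[2])/2
    print(k,z,"c",p.mean(0).round(4),"long",np.linalg.norm(e).round(4),"short",np.linalg.norm((p[0]-p[1]+p[3]-p[2])/2).round(4),"yaw",np.arctan2(e[1],e[0]).round(3))
o=(75,185)
d=w([(467,46),(714,51),(712,313),(456,308)],3,o,.028)[:,:2]
print("deck",d.round(4).tolist(),d.mean(0),"xdir",np.arctan2(*((d[0]-d[3]+d[1]-d[2])[::-1])),"ydir",np.arctan2(*((d[0]-d[1]+d[3]-d[2])[::-1])))
sl=w([(592,30),(583,330)],3,o,.028)[:,:2];print("slot",sl.round(4).tolist(),np.arctan2(*(sl[0]-sl[1])[::-1]))
b=w([(495,104),(666,98),(668,178),(497,182)],3,o,.112)[:,:2];print("bundle",b.round(4).tolist(),b.mean(0),np.arctan2(*(b[0]-b[1]+b[3]-b[2])[::-1]))
t=w([(42,40),(190,41),(173,279),(19,277)],3,o,.03)[:,:2];print("tray",t.round(4).tolist(),t.mean(0))
print("dial,btn,stop",w([(327,238)],3,o,.09).round(4),w([(334,112)],3,o,.08).round(4),w([(334,42)],3,o,.085).round(4))
E
```

```text
1 0.04 c [ 0.6112 -0.2067] long 0.1644 short 0.0675 yaw 0.184
1 0.046 c [ 0.6098 -0.2054] long 0.1636 short 0.0672 yaw 0.184
1 0.05 c [ 0.6089 -0.2045] long 0.163 short 0.0669 yaw 0.184
1 0.044 c [ 0.6103 -0.2058] long 0.1639 short 0.0673 yaw 0.184
2 0.04 c [ 0.5925 -0.3782] long 0.1386 short 0.0632 yaw 0.122
2 0.046 c [ 0.5912 -0.376 ] long 0.1379 short 0.0629 yaw 0.122
2 0.05 c [ 0.5903 -0.3745] long 0.1374 short 0.0627 yaw 0.122
2 0.044 c [ 0.5916 -0.3767] long 0.1381 short 0.063 yaw 0.122
3 0.04 c [ 0.4196 -0.2212] long 0.1086 short 0.0596 yaw -0.037
3 0.046 c [ 0.4193 -0.2198] long 0.108 short 0.0593 yaw -0.037
3 0.05 c [ 0.419  -0.2189] long 0.1076 short 0.0591 yaw -0.037
3 0.044 c [ 0.4194 -0.2202] long 0.1082 short 0.0594 yaw -0.037
deck [[0.6089, 0.1691], [0.611, -0.0502], [0.3811, -0.0518], [0.3792, 0.1673]] [0.49504218 0.05857487] xdir 0.007269829454489049 ydir 1.5799490828920961
slot [[0.6268, 0.0587], [0.3637, 0.0581]] 0.0020701154869311204
bundle [[0.5423, 0.1346], [0.5514, -0.0049], [0.4857, -0.0079], [0.4784, 0.1301]] [0.51444368 0.06298604] 1.6298914871988022
tray [[0.6025, 0.544], [0.6056, 0.4136], [0.3968, 0.41], [0.3948, 0.5413]] [0.49992769 0.47722592]
dial,btn,stop [[0.4311 0.2685 0.09  ]] [[0.5372 0.2719 0.08  ]] [[0.5962 0.2749 0.085 ]]
```

Crops: c1 shows the three cartons upright with clean top corners, and the sizes match A, B and C, so D is absent. c2 shows the tray, console, deck and bundle. The dial bar lies on the lower-left diagonal at crop (327,238). I need a closer look at it to tell which end is the pointer.

```bash
python3 - <<'E'
from h import *
im=cv2.imread("pics/raw_top0.png");im2=cv2.imread("pics/raw_scene0.png")
crop("top",160,240,48,48,8,"a.png",im);crop("scene",300,160,48,48,8,"b.png",im2)
cv2.imwrite("pics/c3.png",np.hstack([cv2.imread("pics/a.png"),cv2.imread("pics/b.png")]))
for z in (.069,.099):print(proj("top",[[.433,.2735,z]]))
todo([.514,.063,.25],.059)
E
```

```text
[[183.76896225 264.17143599]]
[[181.26172607 263.17368193]]
d [ 0.512  -0.5971 -0.0187] turn -1.358 q [-1.34  0.26  1.61  0.    1.27 -0.04] hy -1.299
```

View pics/c3.png

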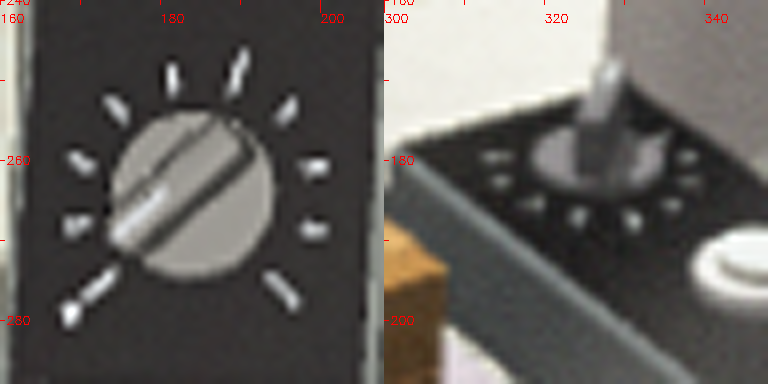

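The pointer's white end is at lower left on the dotted mark, so the dial reads 0 and needs 7 clicks. Disc centre is raw (184,264). Next is the bundle.

Request:
jog_arm:
  moves: {"increments": [[0,0,0,-0.17],[0,0,0,-0.17],[0,0,0,-0.17],[0,0,0,-0.17]]}
  finger_gap: 1.0
  grip_force: 40

```text
time: 0.6
tool_pos: [0.1811, -0.6498, 0.2305]
tcp_rot: [-2.787, -1.446, -0.0]
wrist_force: [-0.9, 1.0, 0.7]
width: 0.997
grip_force: 0.0
```

Request:
jog_arm:
  moves: {"increments": [[0,0,0,-0.17],[0,0,0,-0.17],[0,0,0,-0.17],[0,0,0,-0.17]]}

```text
time: 1.1
tool_pos: [0.1811, -0.6498, 0.2305]
tcp_rot: [-2.145, -2.293, -0.001]
wrist_force: [-0.5, -0.3, -0.9]
width: 1.0
grip_force: 0.0
```

```bash
python3 -c "
from h import *;todo([.514,.063,.25],.059)"
```

```text
d [ 0.6891  0.3796 -0.0187] turn 0.008 q [-1.34  0.26  1.6  -0.    1.27 -1.4 ] hy 0.067
```

Request:
jog_arm:
  moves: {"increments": [[0.049,0.027,0,0],[0.049,0.027,0,0],[0.049,0.027,0,0],[0.049,0.027,0,0],[0.049,0.027,0,0]]}

```text
time: 1.72
tool_pos: [0.3014, -0.3955, 0.2308]
tcp_rot: [-2.153, -2.287, -0.001]
wrist_force: [0.5, -0.8, 0.4]
width: 1.0
grip_force: 0.0
```

Request:
jog_arm:
  moves: {"increments": [[0.049,0.027,0,0],[0.049,0.027,0,0],[0.049,0.027,0,0],[0.049,0.027,0,0],[0.049,0.027,0,0]]}
  lines: "1,2"

```text
time: 2.35
tool_pos: [0.421, -0.1429, 0.2311]
```

Request:
jog_arm:
  moves: {"increments": [[0.049,0.027,0,0],[0.049,0.027,0,0],[0.049,0.027,0,0],[0.049,0.027,0,0],[0,0,0,0]]}
  lines: "1,3"

```text
time: 2.98
tool_pos: [0.5174, 0.0608, 0.2307]
tcp_rot: [-2.146, -2.293, -0.0]
```

```bash
python3 -c "
from h import *;todo([.514,.063,.094],.059)
im=read_camera('top');crop('top',200,180,130,130,4,'d1.png',im[:,:,::-1])"
```

```text
d [ 0.0023 -0.0031  0.1367] turn 0.007 q [ 0.07 -0.03  1.93  0.    1.24  0.  ] hy 0.066
```

View pics/d1.png

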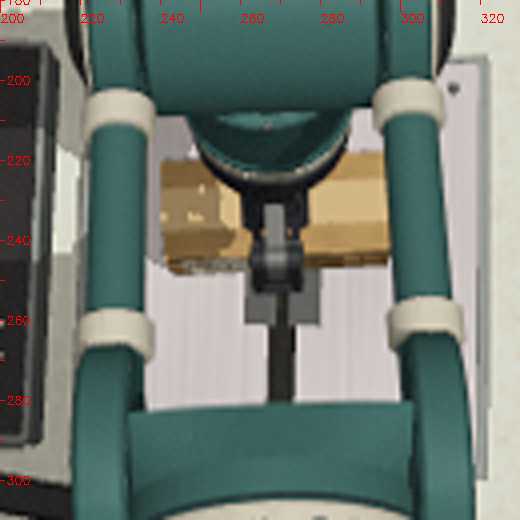

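The arm hides the middle, but the bundle's ends are still at raw (240–293, 220–247), so it hasn't moved. Descending now.

Request:
jog_arm:
  moves: {"increments": [[0.002,-0.003,0.05,0.007],[0,0,0.05,0],[0,0,0.05,0],[0,0,0.013,0],[0,0,0,0]]}

```text
time: 3.65
tool_pos: [0.513, 0.0585, 0.0681]
tcp_rot: [-2.161, -2.279, 0.002]
wrist_force: [0.3, -0.6, 0.1]
width: 1.002
grip_force: 0.0
```

Request:
jog_arm:
  moves: {"increments": [[0,0,0,0],[0,0,0,0],[0,0,0,0],[0,0,0,0],[0,0,0,0]]}
  finger_gap: 0.0
  grip_force: 45

```text
time: 4.28
tool_pos: [0.5165, 0.0593, 0.0713]
tcp_rot: [2.157, 2.277, 0.006]
wrist_force: [0.3, -2.1, 5.9]
width: 0.721
grip_force: 50.2
```

Request:
jog_arm:
  moves: {"increments": [[0,0,-0.05,0],[0,0,-0.05,0],[0,0,-0.05,0],[0,0,0,0]]}

```text
time: 4.78
tool_pos: [0.5168, 0.0597, 0.2239]
tcp_rot: [2.156, 2.276, 0.012]
wrist_force: [0.2, -0.5, -3.3]
width: 0.725
grip_force: 52.7
```

```bash
python3 -c "
from h import *;todo([.5,.477,.218],np.pi/2+.015)"
```

```text
d [0.4176 0.0058 0.006 ] turn -1.532 q [ 0.07 -0.03  1.95  0.    1.22  0.01] hy 0.054
```

Request:
jog_arm:
  moves: {"increments": [[0.052,0,0,0],[0.052,0,0,0],[0.052,0,0,0],[0.052,0,0,0],[0.052,0,0,0]]}
  lines: "1,2"

```text
time: 5.4
tool_pos: [0.4977, 0.3198, 0.2155]
```

Request:
jog_arm:
  moves: {"increments": [[0.052,0,0,0],[0.052,0,0,0],[0.052,0,0,0],[0,0,0,-0.17],[0,0,0,-0.17]]}
  lines: "1,2"

```text
time: 6.02
tool_pos: [0.4892, 0.4746, 0.2145]
```

Request:
jog_arm:
  moves: {"increments": [[0,0,0,-0.17],[0,0,0,-0.17],[0,0,0,-0.17],[0,0,0,-0.17],[0,0,0,-0.17]]}
  lines: "1,2"

```text
time: 6.65
tool_pos: [0.4897, 0.4736, 0.2149]
```

Request:
jog_arm:
  moves: {"increments": [[0,0,0,-0.17],[0,0,0,-0.17],[0,0,0,0]]}

```text
time: 7.02
tool_pos: [0.4899, 0.4738, 0.2154]
tcp_rot: [0.018, -3.138, 0.005]
wrist_force: [-0.4, -0.4, -3.8]
width: 0.72
grip_force: 50.9
```

```bash
python3 -c "
from h import *;todo([.5,.477,.05],np.pi/2+.015)"
```

```text
d [-0.0108  0.0036  0.1654] turn -0.004 q [ 0.73  0.29  1.6   0.    1.26 -0.85] hy 1.582
```

Request:
jog_arm:
  moves: {"increments": [[-0.012,0.0035,0.05,0],[0,0,0.05,0],[0,0,0.04,0],[0,0,0.015,0],[0,0,0,0]]}

```text
time: 7.65
tool_pos: [0.5021, 0.4776, 0.0616]
tcp_rot: [0.019, -3.139, 0.004]
wrist_force: [0.1, 0.5, -3.8]
width: 0.72
grip_force: 50.8
```

Request:
jog_arm:
  moves: {"increments": [[0,0,0.006,0],[0,0,0.004,0],[0,0,0,0]]}

```text
time: 8.02
tool_pos: [0.5033, 0.4787, 0.0541]
tcp_rot: [-0.02, 3.141, 0.001]
wrist_force: [1.1, -0.4, -4.1]
width: 0.723
grip_force: 50.9
```

Request:
jog_arm:
  moves: {"increments": [[0,0,0.003,0],[0,0,0,0]]}

```text
time: 8.28
tool_pos: [0.503, 0.4783, 0.0502]
tcp_rot: [0.021, -3.141, 0.0]
wrist_force: [-0.8, -0.6, -4.3]
width: 0.721
grip_force: 50.9
```

Request:
jog_arm:
  moves: {"increments": [[0,0,0.002,0],[0,0,0,0]]}

```text
time: 8.52
tool_pos: [0.5031, 0.4785, 0.0483]
tcp_rot: [-0.021, 3.141, 0.0]
wrist_force: [-0.8, -0.6, -5.1]
width: 0.719
grip_force: 50.9
```

Request:
jog_arm:
  moves: {"increments": [[0,0,0.0015,0],[0,0,0,0]]}
  only: "pos|wrist"

```text
tool_pos: [0.5031, 0.4785, 0.0483]
wrist_force: [-3.1, -2.7, 5.1]
```

Request:
jog_arm:
  moves: {"increments": [[0,0,0.0015,0],[0,0,0,0]]}
  only: "pos|wrist"

```text
tool_pos: [0.5031, 0.4785, 0.0482]
wrist_force: [-5.8, -6.5, 11.5]
```

Request:
jog_arm:
  moves: {"increments": [[0,0,-0.002,0],[0,0,0,0],[0,0,0,0]]}
  finger_gap: 0.9
  only: "width|wrist"

```text
wrist_force: [0.1, 1.5, -1.1]
width: 0.898
```

Request:
jog_arm:
  moves: {"increments": [[0,0,-0.03,0],[0,0,-0.05,0],[0,0,-0.06,0],[0,0,0,0.17],[0,0,0,0.17]]}
  only: "pos|wrist"

```text
tool_pos: [0.5038, 0.479, 0.1889]
wrist_force: [0.1, -0.1, 0.0]
```

Request:
jog_arm:
  moves: {"increments": [[0,0,0,0.17],[0,0,0,0.17],[0,0,0,0.117],[0,0,0,0]]}
  only: "pos|wrist"

```text
tool_pos: [0.503, 0.4784, 0.1868]
wrist_force: [-0.3, -0.1, -0.1]
```

```bash
python3 -c "
from h import *;todo([.433,.2735,.18],np.pi/4+.005)"
```

```text
d [-0.0948 -0.1946  0.0069] turn -0.002 q [ 0.72  0.33  1.61 -0.    1.21 -0.06] hy 0.788
```

Request:
jog_arm:
  moves: {"increments": [[-0.0237,-0.0486,0,0],[-0.0237,-0.0486,0,0],[-0.0237,-0.0486,0,0],[-0.0237,-0.0486,0,0],[0,0,0,0]]}
  finger_gap: 0.6
  only: "pos|wrist"

```text
tool_pos: [0.4312, 0.2708, 0.1866]
wrist_force: [0.7, 0.7, 0.1]
```

```bash
python3 -c "
from h import *;todo([.433,.2735,.0745],np.pi/4+.005)
crop('scene',280,130,160,130,5,'e1.png')"
```

```text
d [0.0006 0.0034 0.1121] turn -0.004 q [ 0.51 -0.02  2.   -0.    1.16 -0.27] hy 0.787
```

View pics/e1.png

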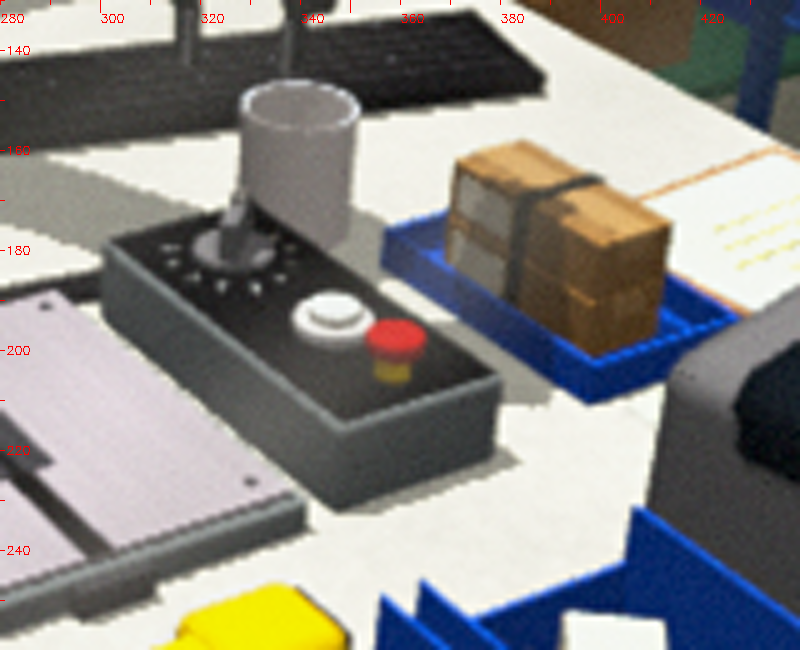

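The bundle stands upright inside the tray (raw 370–412, 158–200), and the gripper is above the dial. Now I grip the dial and turn it clockwise.

Request:
jog_arm:
  moves: {"increments": [[0.001,0.003,0.05,0],[0,0,0.05,0],[0,0,0.012,0],[0,0,0,0]]}
  finger_gap: 0.5
  only: "pos|wrist"

```text
tool_pos: [0.4345, 0.2773, 0.0751]
wrist_force: [0.2, 0.0, -0.1]
```

Request:
jog_arm:
  moves: {"increments": [[0,0,0,0],[0,0,0,0],[0,0,0,0],[0,0,0,0],[0,0,0,0]]}
  finger_gap: 0.0
  grip_force: 50

```text
time: 12.32
tool_pos: [0.4329, 0.2747, 0.0774]
tcp_rot: [-1.198, -2.902, 0.008]
wrist_force: [-9.1, -9.6, 10.6]
width: 0.139
grip_force: 49.7
```

```bash
python3 -c "
from h import *;todo([.433,.2735,.0745],np.pi/4+.005)"
```

```text
d [-0.0009 -0.0007  0.0029] turn -0.003 q [ 0.52  0.11  2.09 -0.    0.94 -0.27] hy 0.788
```

Request:
jog_arm:
  moves: {"increments": [[0,-0.003,-0.002,0],[0,0,0,0]]}
  only: "wrist"

```text
wrist_force: [2.3, -0.3, -9.2]
```

Request:
jog_arm:
  moves: {"increments": [[0,0,0,0.1745],[0,0,0,0.1745],[0,0,0,0.1745],[0,0,0,0.1745]]}
  only: "pos|wrist|width"

```text
tool_pos: [0.434, 0.2751, 0.0775]
wrist_force: [5.4, 1.5, -11.1]
width: 0.139
```

Request:
jog_arm:
  moves: {"increments": [[0,0,0,0.1745],[0,0,0,0.1745],[0,0,0,0.1745],[0,0,0,0.1745]]}
  only: "pos|wrist"

```text
tool_pos: [0.4354, 0.2747, 0.0776]
wrist_force: [11.1, -2.4, -15.8]
```

Request:
jog_arm:
  moves: {"increments": [[0,0,0,0.1745],[0,0,0,0.1745],[0,0,0,0.1745],[0,0,0,0.1745],[0,0,0,0]]}
  only: "pos|wrist"

```text
tool_pos: [0.4363, 0.2735, 0.0776]
wrist_force: [13.9, -5.1, -15.6]
```

```bash
python3 -c "
from h import *;todo([.433,.2735,.0745],np.pi/4-4*np.pi/6+.005);print(bot.read_state()['torque'])"
```

```text
d [-0.0032 -0.0008  0.003 ] turn -0.003 q [ 0.51  0.11  2.09 -0.01  0.93  1.83] hy -1.307
[-0.91630083 -2.08897788  0.02439858]
```

Request:
jog_arm:
  moves: {"increments": [[0,0,0,0],[0,0,0,0],[0,0,0,0]]}
  finger_gap: 0.5
  only: "width|wrist"

```text
wrist_force: [0.3, 0.2, -0.8]
width: 0.498
```

Request:
jog_arm:
  moves: {"increments": [[0,0,-0.04,0],[0,0,-0.02,-0.1745],[0,0,0,-0.1745],[0,0,0,-0.1745],[0,0,0,-0.1745]]}
  only: "pos|wrist"

```text
tool_pos: [0.4322, 0.2749, 0.138]
wrist_force: [0.9, 0.1, 0.6]
```

Request:
jog_arm:
  moves: {"increments": [[0,0,0,-0.1745],[0,0,0,-0.1745],[0,0,0,-0.1745],[0,0,0,-0.1745],[0,0,0,-0.1745]]}
  only: "pos|wrist"

```text
tool_pos: [0.4322, 0.2749, 0.1378]
wrist_force: [0.1, 0.5, 0.8]
```

Request:
jog_arm:
  moves: {"increments": [[0,0,0,-0.1745],[0,0,0,-0.1745],[0,0,0,-0.1745],[0,0,0,-0.1745],[0,0,0,-0.1745]]}
  only: "pos|wrist"

```text
tool_pos: [0.4322, 0.2749, 0.1378]
wrist_force: [0.5, 0.1, 0.4]
```

Request:
jog_arm:
  moves: {"increments": [[0,0,0,-0.1745],[0,0,0,-0.1745],[0,0,0,-0.1745],[0,0,0,-0.1745],[0,0,0,0]]}
  only: "pos|wrist"

```text
tool_pos: [0.4322, 0.2749, 0.1377]
wrist_force: [0.1, -0.2, -0.1]
```

```bash
python3 -c "
from h import *;todo([.433,.2735,.0765],np.pi/4-4*np.pi/6+.005);print(bot.read_state()['torque'])"
```

```text
d [-0.0004 -0.0015  0.0612] turn -0.005 q [ 0.52  0.04  2.05  0.    1.06 -1.31] hy 1.833
[0.00899274 0.02597804 0.02797277]
```

Request:
jog_arm:
  moves: {"increments": [[0,-0.0015,0.04,0],[0,0,0.02,0],[0,0,0,0]]}
  only: "pos|wrist"

```text
tool_pos: [0.431, 0.2723, 0.0756]
wrist_force: [-1.0, -0.4, -0.6]
```

Request:
jog_arm:
  moves: {"increments": [[0,0,0,0],[0,0,0,0],[0,0,0,0],[0,0,0,0],[0,0,0,0]]}
  finger_gap: 0.0
  grip_force: 50
  only: "pos|wrist|width"

```text
tool_pos: [0.4339, 0.2729, 0.0789]
wrist_force: [0.5, -4.7, 6.7]
width: 0.139
```

Request:
jog_arm:
  moves: {"increments": [[0,0,0,0.1745],[0,0,0,0.1745],[0,0,0,0.1745],[0,0,0,0.1745]]}
  only: "pos|wrist|width"

```text
tool_pos: [0.434, 0.2731, 0.079]
wrist_force: [0.1, -4.0, 5.9]
width: 0.138
```

Request:
jog_arm:
  moves: {"increments": [[0,0,0,0.1745],[0,0,0,0.1745],[0,0,0,0.1745],[0,0,0,0.1745],[0,0,0,0.1745]]}
  only: "pos|wrist"

```text
tool_pos: [0.4342, 0.2733, 0.079]
wrist_force: [2.1, -4.1, 4.6]
```

Request:
jog_arm:
  moves: {"increments": [[0,0,0,0]]}

```text
time: 19.32
tool_pos: [0.4343, 0.2733, 0.079]
tcp_rot: [1.908, 2.493, 0.004]
wrist_force: [0.9, -3.7, 5.8]
width: 0.142
grip_force: 52.4
```

```bash
python3 -c "
from h import *;todo([.433,.2735,.0765],np.pi/4-7*np.pi/6+.005)"
```

```text
d [ 0.0005 -0.0012  0.0024] turn -0.003 q [ 0.51  0.11  2.09 -0.    0.94  0.25] hy 0.264
```

Request:
jog_arm:
  moves: {"increments": [[0,0,0,0],[0,0,0,0],[0,0,0,0]]}
  finger_gap: 0.5
  only: "width|wrist"

```text
wrist_force: [0.2, -0.7, 0.6]
width: 0.498
```

Request:
jog_arm:
  moves: {"increments": [[0,0,-0.05,0],[0,0,-0.05,0],[0,0,-0.05,0],[0,0,0,0]]}
  only: "pos|wrist"

```text
tool_pos: [0.4356, 0.275, 0.2328]
wrist_force: [0.2, 0.3, -1.0]
```

Request:
jog_arm:
  moves: {"increments": [[0,0,0,0.165],[0,0,0,0.165],[0,0,0,0.165],[0,0,0,0.165],[0,0,0,0.165]]}
  finger_gap: 1.0
  only: "pos"

```text
tool_pos: [0.4318, 0.2728, 0.2256]
```

Request:
jog_arm:
  moves: {"increments": [[0,0,0,0.165],[0,0,0,0.165],[0,0,0,0.165],[0,0,0,0.165],[0,0,0,0.165]]}
  only: "pos"

```text
tool_pos: [0.4318, 0.2728, 0.2256]
```

```bash
python3 -c "
from h import *;todo([.611,-.207,.2],.184+np.pi/2)"
```

```text
d [0.0909 0.504  0.0257] turn -0.005 q [ 0.51 -0.04  1.95  0.    1.23  1.91] hy -1.392
```

Request:
jog_arm:
  moves: {"increments": [[0.01,0.056,0,0],[0.01,0.056,0,0],[0.01,0.056,0,0],[0.01,0.056,0,0],[0.01,0.056,0,0]]}
  only: "pos"

```text
tool_pos: [0.5328, 0.0054, 0.2258]
```

Request:
jog_arm:
  moves: {"increments": [[0.01,0.056,0,0],[0.01,0.056,0,0],[0.01,0.056,0,0],[0.01,0.056,0,0],[0,0,0,0]]}
  only: "pos"

```text
tool_pos: [0.6135, -0.2093, 0.2249]
```

```bash
python3 -c "
from h import *;todo([.611,-.207,.012],.184+np.pi/2)
im=read_camera('top')[:,:,::-1];i2=read_camera('scene')[:,:,::-1]
crop('top',160,240,48,48,8,'a.png',im);crop('scene',120,180,130,128,3,'b.png',i2)
cv2.imwrite('pics/f1.png',np.hstack([cv2.imread('pics/a.png'),cv2.imread('pics/b.png')]))"
```

```text
d [-0.0016 -0.0026  0.2129] turn -0.004 q [-0.37  0.22  1.67 -0.    1.25  1.02] hy -1.39
```

View pics/f1.png

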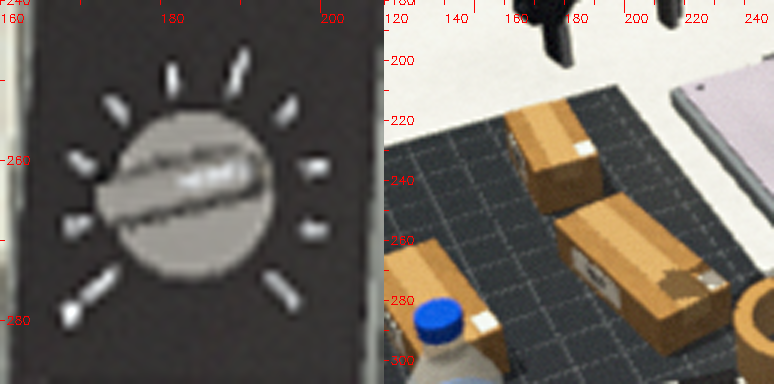

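The dial pointer now sits at mark 7 (crop 315,166). Carton A is unmoved in the scene view. Grasping it.

Request:
jog_arm:
  moves: {"increments": [[-0.002,-0.003,0.055,0],[0,0,0.055,0],[0,0,0.055,0],[0,0,0.047,0],[0,0,0,0]]}
  only: "pos|wrist"

```text
tool_pos: [0.6059, -0.1998, 0.0103]
wrist_force: [-1.0, 0.4, 0.7]
```

Request:
jog_arm:
  moves: {"increments": [[0,0,0,0],[0,0,0,0],[0,0,0,0],[0,0,0,0]]}
  finger_gap: 0.0
  grip_force: 45

```text
time: 23.92
tool_pos: [0.6127, -0.2037, 0.0178]
tcp_rot: [3.127, 0.289, 0.005]
wrist_force: [-0.6, 1.8, 6.6]
width: 0.78
grip_force: 54.9
```

Request:
jog_arm:
  moves: {"increments": [[0,0,-0.05,0],[0,0,-0.05,0],[0,0,-0.05,0],[0,0,0,0]]}

```text
time: 24.42
tool_pos: [0.6147, -0.2048, 0.1719]
tcp_rot: [3.123, 0.288, 0.016]
wrist_force: [0.5, 0.3, -2.7]
width: 0.783
grip_force: 53.9
```

```bash
python3 -c "
from h import *;todo([.495,.0585,.15],.006)"
```

```text
d [-0.0697 -0.2809  0.0196] turn -1.393 q [-0.36  0.25  1.74 -0.    1.15  1.03] hy -1.387
```

Request:
jog_arm:
  moves: {"increments": [[0,0,-0.03,-0.174],[0,0,0,-0.174],[0,0,0,-0.174],[0,0,0,-0.174],[0,0,0,-0.174]]}
  only: "pos|wrist"

```text
tool_pos: [0.6098, -0.203, 0.1932]
wrist_force: [0.4, 0.4, -2.4]
```

Request:
jog_arm:
  moves: {"increments": [[0,0,0,-0.174],[0,0,0,-0.174],[0,0,0,-0.174],[0,0,0,0]]}
  only: "pos|wrist"

```text
tool_pos: [0.6099, -0.203, 0.1934]
wrist_force: [0.4, 0.6, -2.4]
```

```bash
python3 -c "
from h import *;todo([.495,.061,.15],.006)"
```

```text
d [ 0.2644 -0.1139  0.044 ] turn -0.003 q [-0.36  0.23  1.72  0.    1.2  -0.36] hy 0.003
```

Request:
jog_arm:
  moves: {"increments": [[0.053,-0.023,0,0],[0.053,-0.023,0,0],[0.053,-0.023,0,0],[0.053,-0.023,0,0],[0.053,-0.023,0,0]]}
  only: "pos|wrist"

```text
tool_pos: [0.4931, 0.0625, 0.1946]
wrist_force: [1.0, 1.4, -2.0]
```

Request:
jog_arm:
  moves: {"increments": [[0,0,0.05,0],[0,0,0.05,0],[0,0,0.03,0],[0,0,0,0]]}
  only: "pos|wrist"

```text
tool_pos: [0.4909, 0.0608, 0.062]
wrist_force: [-0.1, -1.0, -1.4]
```

```bash
python3 -c "
from h import *;todo([.495,.061,.0475],.006)
crop('top',210,180,120,140,4,'g1.png')"
```

```text
d [0.0002 0.0043 0.0144] turn -0.003 q [0.07 0.1  2.13 0.   0.91 0.07] hy 0.003
```

Request:
jog_arm:
  moves: {"increments": [[0,0.004,0.006,0.003],[0,0,0.006,0],[0,0,0,0]]}
  only: "pos|wrist"

```text
tool_pos: [0.4987, 0.061, 0.0535]
wrist_force: [-0.1, 0.5, -2.2]
```

Request:
jog_arm:
  moves: {"increments": [[0,0,0.003,0],[0,0,0,0]]}
  only: "pos|wrist"

```text
tool_pos: [0.4983, 0.061, 0.0502]
wrist_force: [0.5, 0.4, -2.1]
```

Request:
jog_arm:
  moves: {"increments": [[0,0,0.002,0],[0,0,0,0]]}
  only: "pos|wrist"

```text
tool_pos: [0.4984, 0.0611, 0.0481]
wrist_force: [-0.0, 0.3, -3.3]
```

```bash
python3 -c "
from h import *;todo([.495,.061,.0475],.006)"
```

```text
d [-0.     -0.0034  0.0006] turn -0.004 q [0.07 0.13 2.13 0.   0.88 0.07] hy 0.002
```

Request:
jog_arm:
  moves: {"increments": [[0,-0.003,-0.001,0],[0,0,0,0],[0,0,0,0]]}
  only: "pos|wrist"

```text
tool_pos: [0.4955, 0.0611, 0.0494]
wrist_force: [-0.6, -0.4, -2.1]
```

```bash
python3 -c "
from h import *;todo([.495,.061,.0475],.006)"
```

```text
d [-0.     -0.0005  0.0019] turn -0.003 q [ 0.07  0.13  2.14 -0.    0.88  0.07] hy 0.003
```

Request:
jog_arm:
  moves: {"increments": [[0,0,0.002,0.003],[0,0,0,0]]}
  only: "pos|wrist"

```text
tool_pos: [0.4953, 0.061, 0.047]
wrist_force: [0.1, -0.2, -2.3]
```

Request:
jog_arm:
  moves: {"increments": [[0,0,0.0015,0],[0,0,0,0]]}
  only: "pos|wrist"

```text
tool_pos: [0.4956, 0.0611, 0.0458]
wrist_force: [0.2, -0.3, -2.0]
```

Request:
jog_arm:
  moves: {"increments": [[0,0,0.0015,0],[0,0,0,0]]}
  only: "pos|wrist"

```text
tool_pos: [0.4957, 0.0611, 0.0457]
wrist_force: [-5.5, -1.2, 9.7]
```

Request:
jog_arm:
  moves: {"increments": [[0,0,-0.0015,0],[0,0,0,0],[0,0,0,0],[0,0,0,0]]}
  finger_gap: 1.0
  only: "pos|wrist|width"

```text
tool_pos: [0.4954, 0.0611, 0.0456]
wrist_force: [0.2, -0.2, -0.2]
width: 1.0
```

Request:
jog_arm:
  moves: {"increments": [[0,0,-0.02,0],[0,0,-0.05,0],[0,0,-0.06,0],[0,0,-0.05,0.17],[0,0,0,0.17]]}
  only: "pos|wrist"

```text
tool_pos: [0.4991, 0.0613, 0.2317]
wrist_force: [-0.1, -0.3, -0.0]
```

Request:
jog_arm:
  moves: {"increments": [[0,0,0,0.17],[0,0,0,0.17],[0,0,0,0.17],[0,0,0,0.17],[0,0,0,0.17]]}
  only: "pos|wrist"

```text
tool_pos: [0.4954, 0.061, 0.2255]
wrist_force: [0.9, -0.0, 0.8]
```

Request:
jog_arm:
  moves: {"increments": [[0,0,0,0.17],[0,0,0,0.095],[0,0,0,0]]}
  only: "pos|wrist"

```text
tool_pos: [0.4954, 0.061, 0.2256]
wrist_force: [0.3, 0.3, -0.2]
```

```bash
python3 -c "
from h import *;todo([.5912,-.376,.2],.122+np.pi/2)"
```

```text
d [0.0444 0.4452 0.0256] turn -0.006 q [ 0.07 -0.07  1.98  0.    1.23  1.53] hy -1.454
```

Request:
jog_arm:
  moves: {"increments": [[0.0055,0.0556,0,0],[0.0055,0.0556,0,0],[0.0055,0.0556,0,0],[0.0055,0.0556,0,0]]}
  only: "pos|wrist"

```text
tool_pos: [0.5432, -0.159, 0.2258]
wrist_force: [0.1, 0.2, -1.0]
```

Request:
jog_arm:
  moves: {"increments": [[0.0055,0.0556,0,0],[0.0055,0.0556,0,0],[0.0055,0.0556,0,0],[0.0055,0.0556,0,0],[0,0,0,0]]}
  only: "pos|wrist"

```text
tool_pos: [0.5902, -0.3797, 0.2245]
wrist_force: [0.2, 0.1, -0.1]
```

```bash
python3 -c "
from h import *;todo([.5912,-.376,.014],.122+np.pi/2)
im=read_camera('top')[:,:,::-1];cv2.imwrite('pics/raw_g.png',im);crop('top',205,180,120,130,6,'a.png',im)
cv2.imwrite('pics/g2.png',cv2.imread('pics/a.png')[:600])
c=im"
```

```text
d [ 0.0016 -0.0036  0.2105] turn -0.009 q [-0.61  0.32  1.55 -0.    1.28  0.85] hy -1.458
```

View pics/g2.png

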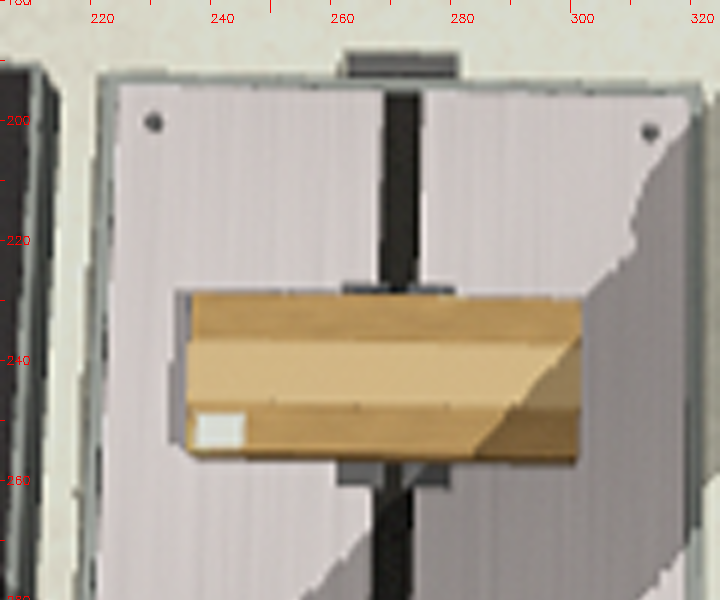

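```bash
python3 - <<'E'
from h import *
p=ray("top",np.array([(191,292),(582,298),(578,457),(187,451)])/6+(205,180),.068)[:,:2]
print(p.round(4).tolist(),p.mean(0).round(4),np.arctan2(*(p[0]-p[1]+p[3]-p[2])[::-1]))
d=ray("top",np.array([(153,121),(650,131)])/6+(205,180),.028)[:,:2];print(d.round(4).tolist())
E
```

```text
[[0.5267, 0.1454], [0.5291, -0.0201], [0.4616, -0.0197], [0.4594, 0.144]] [0.4942 0.0624] 1.58455355892748
[[0.6093, 0.1695], [0.6114, -0.0511]]
```

Carton A lies square across the slot, its top corners at crop (191,292)–(578,457). It is about 3 mm to +y of the middle, which is acceptable. Next is carton B, letting the arm settle first.

Request:
jog_arm:
  moves: {"increments": [[0,0,0.05,0],[0,0,0.05,0],[0,0,0,0],[0,0,0,0],[0,0,0,0]]}
  only: "pos|wrist"

```text
tool_pos: [0.5924, -0.3765, 0.1296]
wrist_force: [-0.5, -1.0, 0.4]
```

```bash
python3 -c "
from h import *;todo([.5912,-.376,.014],.122+np.pi/2)"
```

```text
d [-0.0016 -0.0011  0.1156] turn -0.006 q [-0.6   0.38  1.64  0.    1.11  0.85] hy -1.455
```

Request:
jog_arm:
  moves: {"increments": [[-0.001,0,0.05,-0.006],[0,0,0.05,0],[0,0,0.014,0],[0,0,0,0],[0,0,0,0]]}
  only: "pos|wrist"

```text
tool_pos: [0.5916, -0.3773, 0.0151]
wrist_force: [0.5, -0.5, 0.2]
```

Request:
jog_arm:
  moves: {"increments": [[0,0,0,0],[0,0,0,0],[0,0,0,0],[0,0,0,0]]}
  finger_gap: 0.0
  grip_force: 45

```text
time: 33.78
tool_pos: [0.591, -0.3769, 0.0145]
tcp_rot: [3.133, 0.19, 0.005]
wrist_force: [-0.2, 0.4, 5.8]
width: 0.745
grip_force: 52.6
```

Request:
jog_arm:
  moves: {"increments": [[0,0,-0.05,0],[0,0,-0.05,0],[0,0,-0.05,-0.174],[0,0,0,-0.174],[0,0,0,-0.174]]}
  only: "pos|wrist"

```text
tool_pos: [0.5895, -0.3759, 0.1629]
wrist_force: [0.2, 0.5, -3.9]
```

Request:
jog_arm:
  moves: {"increments": [[0,0,0,-0.174],[0,0,0,-0.174],[0,0,0,-0.174],[0,0,0,-0.174],[0,0,0,-0.174]]}
  only: "pos|wrist"

```text
tool_pos: [0.5888, -0.3755, 0.161]
wrist_force: [0.6, -0.1, -3.7]
```

Request:
jog_arm:
  moves: {"increments": [[0,0,0,-0.06],[0,0,0,0],[0,0,0,0]]}

```text
time: 35.4
tool_pos: [0.5891, -0.3757, 0.1614]
tcp_rot: [-2.219, -2.223, 0.0]
wrist_force: [-0.3, -0.4, -3.1]
width: 0.741
grip_force: 51.8
```

```bash
python3 -c "
from h import *;todo([.4952,.062,.16],.008)"
```

```text
d [ 0.4378 -0.0933  0.0016] turn -0.007 q [-0.6   0.35  1.62 -0.    1.17 -0.6 ] hy 0.001
```

Request:
jog_arm:
  moves: {"increments": [[0.0547,-0.0117,0,-0.007],[0.0547,-0.0117,0,0],[0.0547,-0.0117,0,0],[0.0547,-0.0117,0,0]]}
  only: "pos|wrist"

```text
tool_pos: [0.5404, -0.1558, 0.1619]
wrist_force: [0.8, 0.1, -2.6]
```

Request:
jog_arm:
  moves: {"increments": [[0.0547,-0.0117,0,0],[0.0547,-0.0117,0,0],[0.0547,-0.0117,0,0],[0.0547,-0.0117,0,0]]}
  only: "pos|wrist"

```text
tool_pos: [0.4915, 0.0625, 0.1622]
wrist_force: [1.4, 1.1, -3.2]
```

Request:
jog_arm:
  moves: {"increments": [[0,0,0.05,0],[0,0,0,0],[0,0,0,0],[0,0,0,0]]}
  only: "pos|wrist"

```text
tool_pos: [0.4939, 0.0604, 0.1138]
wrist_force: [0.5, 0.6, -3.3]
```

```bash
python3 -c "
from h import *;todo([.4954,.062,.0825],.008)"
```

```text
d [0.0016 0.0014 0.0313] turn 0.0 q [ 0.07  0.03  2.1  -0.    1.01  0.06] hy 0.008
```

Request:
jog_arm:
  moves: {"increments": [[0.0015,0.0014,0.015,0],[0,0,0.008,0],[0,0,0.003,0],[0,0,0,0],[0,0,0,0]]}
  only: "pos|wrist"

```text
tool_pos: [0.4936, 0.0625, 0.0859]
wrist_force: [-0.6, 0.4, -3.6]
```

Request:
jog_arm:
  moves: {"increments": [[0,0,0.002,0],[0,0,0,0],[0,0,0,0]]}
  only: "pos|wrist"

```text
tool_pos: [0.4934, 0.0625, 0.0839]
wrist_force: [-0.5, -0.1, -3.1]
```

Request:
jog_arm:
  moves: {"increments": [[0,0,0.002,0],[0,0,0,0],[0,0,0,0]]}
  only: "pos|wrist"

```text
tool_pos: [0.4938, 0.0624, 0.0825]
wrist_force: [-2.7, -0.4, 4.0]
```

```bash
python3 -c "
from h import *;todo([.4954,.062,.0825],.008)"
```

```text
d [-0.0004  0.0016 -0.    ] turn 0.002 q [ 0.08  0.07  2.12 -0.    0.95  0.07] hy 0.01
```

Request:
jog_arm:
  moves: {"increments": [[0,0.0016,-0.003,0],[0,0,0,0],[0,0,0,0]]}
  only: "pos|wrist"

```text
tool_pos: [0.4947, 0.0624, 0.0843]
wrist_force: [-0.3, -0.1, -3.2]
```

Request:
jog_arm:
  moves: {"increments": [[0,0,0.0025,0],[0,0,0,0],[0,0,0,0]]}
  only: "pos|wrist"

```text
tool_pos: [0.4951, 0.0624, 0.0825]
wrist_force: [-1.7, -0.3, 1.2]
```

Request:
jog_arm:
  moves: {"increments": [[0,0,0.001,0],[0,0,0,0]]}
  only: "pos|wrist"

```text
tool_pos: [0.4952, 0.0624, 0.0825]
wrist_force: [-4.6, -1.6, 9.0]
```

Request:
jog_arm:
  moves: {"increments": [[0,0,-0.001,0],[0,0,0,0],[0,0,0,0],[0,0,0,0]]}
  finger_gap: 1.0
  only: "pos|wrist|width"

```text
tool_pos: [0.495, 0.0625, 0.0821]
wrist_force: [0.3, 0.3, -0.1]
width: 0.998
```

Request:
jog_arm:
  moves: {"increments": [[0,0,-0.02,0],[0,0,-0.05,0],[0,0,-0.05,0],[0,0,0,0.17],[0,0,0,0.17]]}
  only: "pos|wrist"

```text
tool_pos: [0.4957, 0.0625, 0.2035]
wrist_force: [-0.6, -0.7, -0.0]
```

Request:
jog_arm:
  moves: {"increments": [[0,0,0,0.17],[0,0,0,0.17],[0,0,0,0.17],[0,0,0,0.17],[0,0,0,0.17]]}
  only: "pos|wrist"

```text
tool_pos: [0.4949, 0.0624, 0.2021]
wrist_force: [0.2, -0.7, 0.3]
```

Request:
jog_arm:
  moves: {"increments": [[0,0,0,0.17],[0,0,0,0.17],[0,0,0,0.088],[0,0,0,0],[0,0,0,0]]}
  only: "pos|wrist"

```text
tool_pos: [0.495, 0.0625, 0.2022]
wrist_force: [0.6, -0.0, 0.5]
```

```bash
python3 -c "
from h import *;todo([.419,-.219,.2],-.037+np.pi/2)"
```

```text
d [-0.0657  0.284   0.0022] turn 0.001 q [ 0.08 -0.05  2.01 -0.    1.19  1.68] hy -1.607
```

Request:
jog_arm:
  moves: {"increments": [[-0.013,0.0568,0,0],[-0.013,0.0568,0,0],[-0.013,0.0568,0,0],[-0.013,0.0568,0,0],[-0.013,0.0568,0,0]]}
  only: "pos|wrist"

```text
tool_pos: [0.4188, -0.2206, 0.2026]
wrist_force: [1.4, -0.3, 0.8]
```

Request:
jog_arm:
  moves: {"increments": [[0,0,0.05,0],[0,0,0.03,0],[0,0,0,0],[0,0,0,0],[0,0,0,0]]}
  only: "pos|wrist"

```text
tool_pos: [0.4209, -0.2195, 0.1243]
wrist_force: [0.3, 1.1, -1.0]
```

```bash
python3 -c "
from h import *;todo([.419,-.219,.018],-.037+np.pi/2)
im=read_camera('top')[:,:,::-1];crop('top',205,180,120,100,6,'g3.png',im)"
```

```text
d [-0.0022 -0.0006  0.1062] turn 0.0 q [-0.53 -0.02  2.13 -0.    1.03  1.07] hy -1.608
```

View pics/g3.png

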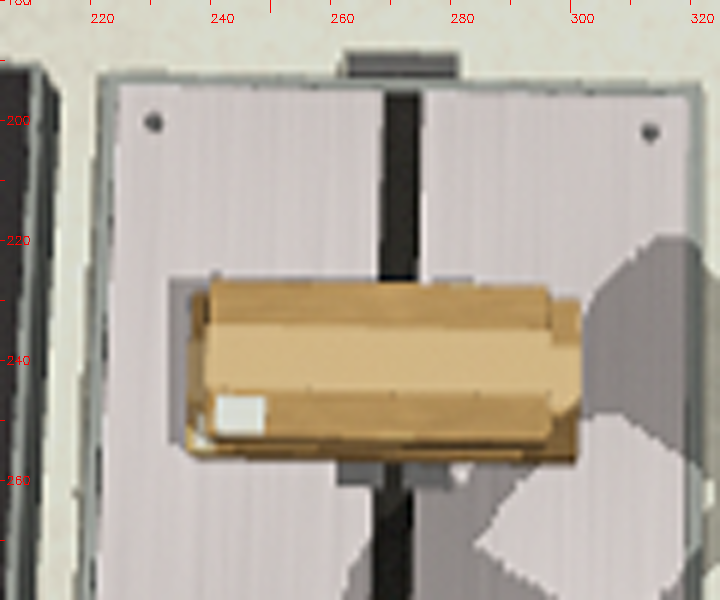

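B sits squarely on A, its top corners at about crop (210,282), (550,288), (547,440) and (205,437). Computing its centre and grasping C.

```bash
python3 -c "
from h import *
p=ray('top',np.array([(210,282),(550,288),(547,440),(206,435)])/6+(205,180),.114)[:,:2];print(p.round(4).tolist(),p.mean(0))"
```

```text
[[0.5238, 0.1336], [0.5254, -0.0045], [0.4635, -0.0046], [0.4615, 0.1324]] [0.49353699 0.06422155]
```

Request:
jog_arm:
  moves: {"increments": [[-0.002,0,0.05,0],[0,0,0.05,0],[0,0,0.006,0],[0,0,0,0],[0,0,0,0]]}
  only: "pos|wrist"

```text
tool_pos: [0.4195, -0.22, 0.0187]
wrist_force: [0.5, 0.2, 0.4]
```

Request:
jog_arm:
  moves: {"increments": [[0,0,0,0],[0,0,0,0],[0,0,0,0],[0,0,0,0]]}
  finger_gap: 0.0
  grip_force: 45

```text
time: 44.08
tool_pos: [0.4186, -0.2195, 0.0179]
tcp_rot: [3.14, -0.059, 0.004]
wrist_force: [-0.4, -0.0, 6.2]
width: 0.696
grip_force: 50.0
```

Request:
jog_arm:
  moves: {"increments": [[0,0,-0.05,0],[0,0,-0.05,0],[0,0,-0.06,-0.174],[0,0,-0.02,-0.174],[0,0,0,-0.174]]}
  only: "pos|wrist"

```text
tool_pos: [0.4189, -0.2197, 0.1997]
wrist_force: [0.4, 0.8, -1.8]
```

Request:
jog_arm:
  moves: {"increments": [[0,0,0,-0.174],[0,0,0,-0.174],[0,0,0,-0.174],[0,0,0,-0.174],[0,0,0,-0.174]]}
  only: "pos|wrist"

```text
tool_pos: [0.417, -0.2186, 0.1963]
wrist_force: [0.2, -0.2, -1.8]
```

Request:
jog_arm:
  moves: {"increments": [[0,0,0,-0.174],[0,0,0,-0.05],[0,0,0,0],[0,0,0,0]]}

```text
time: 45.82
tool_pos: [0.4172, -0.2187, 0.1963]
tcp_rot: [-2.214, -2.229, 0.0]
wrist_force: [-0.4, -0.5, -2.0]
width: 0.695
grip_force: 50.0
```

```bash
python3 -c "
from h import *;todo([.4954,.062,.2],.008)"
```

```text
d [ 0.2802  0.08   -0.0037] turn -0.001 q [-0.54 -0.1   2.06  0.    1.18 -0.54] hy 0.007
```

Request:
jog_arm:
  moves: {"increments": [[0.0558,0.016,0,0],[0.0558,0.016,0,0],[0.0558,0.016,0,0],[0.0558,0.016,0,0],[0.0558,0.016,0,0]]}
  only: "pos|wrist"

```text
tool_pos: [0.4956, 0.0626, 0.1965]
wrist_force: [0.7, -1.2, -0.3]
```

Request:
jog_arm:
  moves: {"increments": [[0,0,0.03,0],[0,0,0.015,0],[0,0,0,0],[0,0,0,0],[0,0,0,0]]}
  only: "pos|wrist"

```text
tool_pos: [0.4961, 0.0602, 0.1525]
wrist_force: [-0.2, -0.7, -1.6]
```

```bash
python3 -c "
from h import *;todo([.4954,.061,.132],.008)"
```

```text
d [ 0.0008 -0.0008  0.0205] turn -0.002 q [ 0.07 -0.01  2.06  0.    1.09  0.06] hy 0.006
```

Request:
jog_arm:
  moves: {"increments": [[0.001,0,0.012,0],[0,0,0.005,0],[0,0,0,0],[0,0,0,0]]}
  only: "pos|wrist"

```text
tool_pos: [0.4953, 0.0618, 0.1342]
wrist_force: [0.9, -0.5, -1.2]
```

Request:
jog_arm:
  moves: {"increments": [[0,0,0.002,0],[0,0,0,0],[0,0,0,0]]}
  only: "pos|wrist"

```text
tool_pos: [0.4953, 0.0618, 0.1324]
wrist_force: [0.5, 0.2, -1.3]
```

Request:
jog_arm:
  moves: {"increments": [[0,0,0.002,0],[0,0,0,0],[0,0,0,0]]}
  only: "pos|wrist"

```text
tool_pos: [0.4956, 0.0618, 0.132]
wrist_force: [-4.0, -1.0, 7.7]
```

```bash
python3 -c "
from h import *;todo([.4954,.061,.132],.008)"
```

```text
d [-0.0008 -0.0002 -0.    ] turn -0.0 q [ 0.07  0.02  2.08 -0.    1.05  0.07] hy 0.008
```

Request:
jog_arm:
  moves: {"increments": [[0,0,-0.001,0],[0,0,0,0],[0,0,0,0],[0,0,0,0]]}
  finger_gap: 1.0
  only: "pos|wrist|width"

```text
tool_pos: [0.4952, 0.0618, 0.1311]
wrist_force: [-0.4, -0.4, -0.1]
width: 1.0
```

Request:
jog_arm:
  moves: {"increments": [[0,0,-0.02,0],[0,0,-0.05,0],[0,0,-0.03,0],[0.052,0.01,0,0],[0.053,0.011,0,0]]}
  only: "pos|wrist"

```text
tool_pos: [0.5163, 0.1676, 0.2324]
wrist_force: [1.1, 0.8, -0.2]
```

Request:
jog_arm:
  moves: {"increments": [[0.053,0.011,0,0],[0.053,0.01,0,0],[0,0,0,0],[0,0,0,0]]}
  finger_gap: 0.0
  only: "pos|wrist"

```text
tool_pos: [0.5353, 0.2729, 0.2307]
wrist_force: [-0.6, 0.1, -0.6]
```

```bash
python3 -c "
from h import *;todo([.538,.2728,.1],.008)
im=read_camera('top')[:,:,::-1];i2=read_camera('scene')[:,:,::-1]
crop('top',205,180,100,130,4,'a.png',im);crop('scene',200,130,100,130,4,'b.png',i2)
cv2.imwrite('pics/i1.png',np.hstack([cv2.imread('pics/a.png'),cv2.imread('pics/b.png')]))"
```

```text
d [0.     0.0028 0.1307] turn 0.0 q [ 0.43  0.13  1.77 -0.    1.25  0.42] hy 0.008
```

View pics/i1.png

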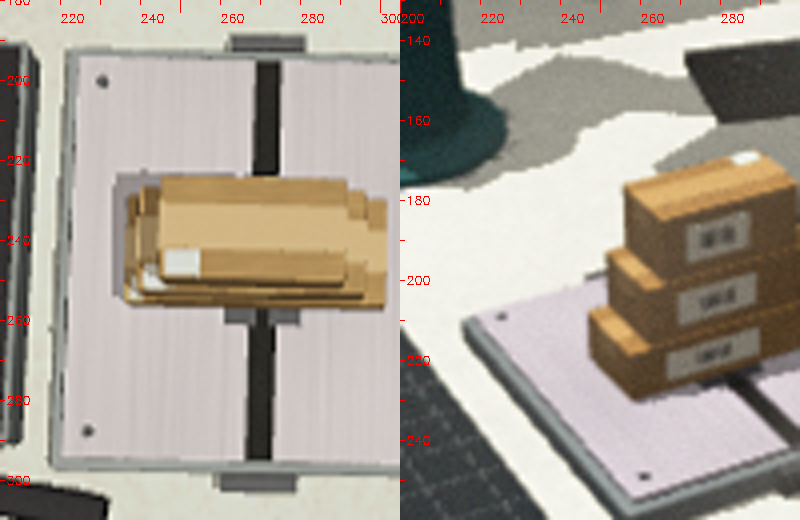

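The stack is straight and centred: top view C at crop (160–347, 177–285), with B and A visible beneath it. Now the start button.

Request:
jog_arm:
  moves: {"increments": [[0,0.0025,0.05,0],[0,0,0.05,0],[0,0,0.03,0],[0,0,0.01,0],[0,0,0,0]]}
  only: "pos|wrist|width"

```text
tool_pos: [0.5383, 0.2723, 0.0915]
wrist_force: [0.2, 0.1, -0.3]
width: 0.001
```

Request:
jog_arm:
  moves: {"increments": [[0,0,0,0],[0,0,0,0]]}
  only: "pos|wrist"

```text
tool_pos: [0.5395, 0.2736, 0.0932]
wrist_force: [-0.1, -0.1, 0.3]
```

```bash
python3 -c "
from h import *;todo([.538,.2728,.0735],.008)"
```

```text
d [-0.0008 -0.0015  0.0197] turn -0.001 q [0.43 0.25 1.89 0.   1.   0.42] hy 0.007
```

Request:
jog_arm:
  moves: {"increments": [[0,0,0.01,0],[0,0,0.005,0],[0,0,0,0]]}
  only: "pos|wrist|width"

```text
tool_pos: [0.5383, 0.2733, 0.0762]
wrist_force: [-0.0, -0.5, 3.5]
width: 0.002
```

Request:
jog_arm:
  moves: {"increments": [[0,0,0.003,0],[0,0,0,0]]}
  only: "pos|wrist"

```text
tool_pos: [0.5384, 0.2732, 0.074]
wrist_force: [-1.8, -0.4, 7.1]
```

Request:
jog_arm:
  moves: {"increments": [[0,0,0.002,0],[0,0,0,0]]}
  only: "pos|wrist"

```text
tool_pos: [0.5385, 0.2733, 0.0739]
wrist_force: [-5.8, -2.1, 16.1]
```

Request:
jog_arm:
  moves: {"increments": [[0,0,0.002,0],[0,0,0,0]]}
  only: "pos|wrist"

```text
tool_pos: [0.5385, 0.2733, 0.0737]
wrist_force: [-8.6, -4.7, 26.7]
```

Request:
jog_arm:
  moves: {"increments": [[0,0,-0.01,0],[0,0,-0.03,0],[0,0,-0.06,0],[0,0,-0.05,0],[0,0,0,0]]}
  only: "pos|wrist|time"

```text
time: 52.68
tool_pos: [0.5411, 0.2745, 0.2249]
wrist_force: [0.6, -0.1, -0.0]
```

Request:
jog_arm:
  moves: {"increments": [[0,0,0,0],[0,0,0,0]]}
  only: "pos|wrist|time"

```text
time: 52.92
tool_pos: [0.5367, 0.2725, 0.2166]
wrist_force: [-0.7, 0.4, -0.7]
```

```bash
python3 -c "
from h import *
i=read_camera('scene')[:,:,::-1];crop('scene',120,120,310,200,2,'a.png',i);t=read_camera('top')[:,:,::-1]
cv2.imwrite('pics/j.png',np.hstack([i[110:330,100:440],t[120:340,60:460]]))"
```

```text
(no output)
```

View pics/j.png

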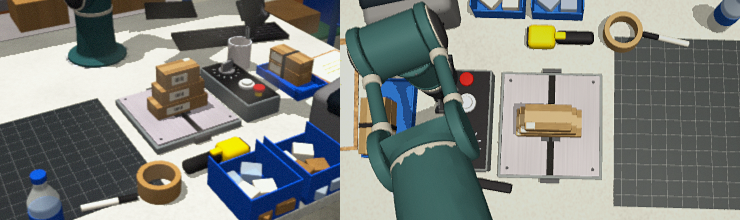

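The stack stands straight on the deck, the bundle is upright in the tray, the button is released and the bystanders look undisturbed. Handing in.

```bash
python3 -c "
from workcell import bot, read_camera, camera_info;print(bot.finish_job())"
```

```text
the job is handed in; nothing more can be done
None
```

The job is handed in: bundle upright in the tray, dial at 7, cartons A, B and C stacked square on the deck (D was not in this order; the stack sits roughly 3–5 mm off the deck middle by camera), and the start button pressed fully and released, at about 53 s.

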